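# Park the tyre gauge in the rotary caddy and hold it facing front

## Robot

A 6-joint arm with a two-finger parallel gripper is mounted at the origin on the work surface. World frame = base frame: x ahead of the robot, y to its left, z up, the work surface at z = 0. Lengths are in m, angles in rad, forces in N, time in s.
With the tool pointing down it reaches from about 0.35 to 0.85 m from the base axis. Payload 8.1 kg.
Tool frame: the origin (TCP) lies at the very end of the fingers, on their centre line; the grasp point (between the pads) lies 19 mm behind it (robot.pinch_z is the distance from the TCP to the grasp point, in m); y points along the fingers, x is the direction in which the jaws open and shut, and the axes are right-handed (so a half turn about y gives the same grasp; the last joint's range is limited). The gripper opens to 93 mm and grips with 3 to 60 N. Pads are 15 mm wide; open, the fingers measure 128 mm over their backs; the gripper's body (75 mm by 188 mm) begins 65 mm behind the grasp point.
Start: joints at [1.207, 0.13, 1.488, -0, 1.523, -0.085], TCP at [0.165, 0.577, 0.219] pointing down, gripper open.
Joint ranges: [-2.96, 2.96], [-0.89, 2.26], [0.02, 2.5], [-1.34, 4.48], [0, 2.73], [-2.66, 2.66]. Speed limits (rad/s): [2.39, 2.39, 2.79, 3.14, 3.14, 3.14].

## Interface

Orientations are given as a rotation vector (axis times angle).
In Python, from plant import robot gives the robot as it stands.
- The arm moves only by the shell command python3 -m inch 'ROWS' [FORCE]. ROWS is JSON, a list of rows, each a list of 5 numbers: the closure, from -1 (fully open) to 1 (shut), then the shift along the world's x, y, z in m, then the turn about the world's z in rad. A call has 1 to 8 rows; each row is the pose to reach, as a shift and turn from the pose measured when the call began; what a row does not reach only later rows make up. A row lasts 1/8 s, in which the tool goes at most 62.5 mm and 10.7 degrees, less where a joint would pass 70% of its speed; a pose out of reach is approached as far as the arm can. A call with a gripper value outside its range is refused whole. The fingers move at their own pace and stop on an object; FORCE is the grip in N (left out, the last holds). Time passes only in rows, so rows that repeat a pose let the fingers close. It gives the time, the measured TCP pose, the force and the opening at its end, in the units of the state.
- robot.read_state(): the state, without advancing time (a new reading comes with each control period).
- robot.read_camera(name): name is "side" or "top"; returns a dict with "color" (384x512x3 uint8, red, green, blue), "mtx" (3x3 intrinsics, pixels), "R" (3x3) and "t" (3): a world point X has camera coordinates R X + t. Camera axes: x right, y down, z forward; pixel columns grow to the right and rows downward; lengths in m; the calibration is good to about 2 mm. A picture is of the moment at which its call begins. There is no depth.
- robot.close_job(): hands the job in, once; it reports no verdict.
The state is a dict: "t": time; "q": joint angles; "dq": joint speeds; "joint_torque": joint torques, N m; "tool_pos": TCP position; "orientation": TCP orientation; "force": force on the tool from outside, world axes, zero at the start; "wrist_torque": the same for the moment, N m; "opening": finger opening in m.
Only numpy, scipy, OpenCV 4.12 (cv2) and the standard library are available. Lean on these libraries where they do the work, as an engineer would, in place of code of your own. Each camera call takes 0.05 s, during which the arm holds its last target. There are 200 camera calls.

## Task

Take the aluminium tyre gauge out of the stainless socket it stands in and, keeping it upright, stand it fully down in the tall empty cup of the rotary caddy, opposite its upright steel post, and let it go. Then turn the caddy by that post until the gauge faces the front, in line with the metal tongue that sticks out from under the caddy, and finish still gripping the post so that the caddy is held still there. Leave the other things on the shelf where they are.

Things in the scene. Friction and masses are not known exactly. Their poses are not given: they have to be found in the camera images.
- gauge: Pencil-type aluminium tyre gauge, 70 g, 130 mm tall, starting upright. Origin: centre of its foot; z runs up its length. Straight round barrel 16 mm in diameter from the foot to 106 mm up (a good place to grip is about 85 mm up); above that a 10 mm neck and a small cross-wise head 18 mm long, 14 mm thick, ending 130 mm up.
- socket: Loose stainless socket, 39 mm in diameter, 45 mm tall, 250 g, standing on the shelf with its bore (about 20 mm) up. The gauge starts standing in it, its foot 6 mm above the shelf. Origin: centre of its underside.
- caddy: Turning deck: grey disc 216 mm across, top 28 mm above the shelf. Origin on the vertical turning axis at shelf height; z up. Turns over a full turn either way with light friction (0.08 N m, 1 N at the post) and stays where left. In its frame the cup is at x = -80 mm, the steel post at x = +85 mm. Fixed jar, clear box and two sockets on the deck between them end below 77 mm above the shelf.
- well_floor (a point): Centre of the inner floor of the caddy's one empty round cup, 33 mm above the shelf, 80 mm from the turning axis. The cup's bore is 20 mm in diameter, flaring to 28 mm over its top 10 mm; its rim is 78 mm above the shelf and 36 mm across outside.
- post_grip (a point): Point on the axis of the caddy's upright round steel post, 115 mm above the shelf, the height to grip it; 85 mm from the turning axis, opposite the cup. The post is 14 mm in diameter with a rounded top 140 mm above the shelf; being round, it can swivel between the fingers as the caddy turns.
- front_mark (a point): Point on the fixed foot of the caddy, 80 mm from the turning axis, on the centre line of the metal tongue (18 mm wide, reaching 160 mm from the axis, with a small upright stud near its end) that marks the front. The gauge faces the front when the cup is straight above this point.
- caddy_foot: Fixed black foot of the caddy, 190 mm disc under the deck. Origin on the turning axis at shelf height; its -x axis points along the metal tongue, to the front.
- charger: Bystander: white charger unit, 75 x 55 x 36 mm, origin under its centre.
- container: Bystander: black plastic screw-top container, 64 mm in diameter, 58 mm tall, origin under its centre.
- cube: Bystander: open transparent acrylic cube, 65 mm, origin under its centre.
- wrench: Bystander: steel wrench 150 mm long lying on the shelf.
- driver: Bystander: screwdriver 170 mm long with a black handle, lying on the shelf.
- mug: Bystander: white mug, 76 mm in diameter, 85 mm tall, origin under its centre.
Mind the look-alikes: they are no part of the job. What is meant by the gauge is not blue or yellow, and is the smaller of those in its own colour.

How it is judged:
On the way, in this order (a step that is already met when the one before it is completed fails the run):
1. the gauge stands fully down in the cup and is let go, while the cup is still away from the front (horizontal distance between gauge and well_floor below 0.007 m and z of gauge in the frame of caddy between 0.028 and 0.038 m and angle between gauge's own z axis and vertical below 0.17 rad and contact force between the fingers and gauge below 0.1 N and horizontal distance between well_floor and front_mark above 0.05 m), for 0.2 s.
2. the caddy is turned so that the gauge faces the front, and is held by the fingers (horizontal distance between gauge and well_floor below 0.007 m and z of gauge in the frame of caddy between 0.028 and 0.038 m and angle between gauge's own z axis and vertical below 0.17 rad and horizontal distance between well_floor and front_mark below 0.012 m and contact force between the fingers and caddy above 2 N and contact force between the fingers and gauge below 0.2 N and angular speed of caddy below 0.06 rad/s), for 0.3 s.
At the end, for the whole second after the job is handed in: The gauge stands in the cup (foot within 7 mm of its centre and 5 mm of its floor, tilt under 0.17 rad), the cup is within 12 mm of the front mark, and the fingers touch the caddy with more than 2 N and not the gauge, the caddy turning slower than 0.06 rad/s (all of step 2); the arm keeps its last pose, push and grip.
It fails at once if a bystander is moved by more than 30 mm (distance of any of charger, container, cube, wrench, driver, mug from where it was at the start of the episode above 0.03 m).
It fails at once if the gauge is tipped over (angle between gauge's own z axis and vertical above 0.8 rad).
It also fails if it takes over 58 s, if anything falls off the work surface, if the arm or the gripper's body presses on something with over 40 N, if the wrist force passes 120 N, or if a joint passes its speed limit or range.

## Working session

There is one attempt and no reset: what is moved stays moved. The work goes in short steps, Python scripts to look and compute and a shell command to move; the robot and the scene stay as the last step left them, time stands still between calls to the robot, and variables do not carry over. Pictures are saved under pics/ and viewed, about 8 in all and at most 12, crops included, and the job is handed in when it is done.

```bash
mkdir -p pics; cat > h.py <<'E'
import numpy as np, cv2
from plant import robot
def snap(cam,name,crop=None,scale=1):
    c=robot.read_camera(cam); im=c["color"][:,:,::-1].copy()
    np.savez(f"pics/{name}.npz",**{k:np.array(v) for k,v in c.items()})
    if crop: x0,y0,x1,y1=crop; im=im[y0:y1,x0:x1]
    cv2.imwrite(f"pics/{name}.png",cv2.resize(im,None,fx=scale,fy=scale,interpolation=cv2.INTER_CUBIC))
    return c
def ray(c,u,v):
    d=c["R"].T@np.linalg.inv(c["mtx"])@np.array([u,v,1.]); o=-c["R"].T@c["t"]; return o,d
def at(c,u,v,z):
    o,d=ray(c,u,v); return o+d*(z-o[2])/d[2]
def proj(c,X):
    p=c["mtx"]@(c["R"]@np.array(X)+c["t"]); return p[:2]/p[2]
def load(n): return dict(np.load(f"pics/{n}.npz"))
E
python3 -c "
from h import *
for n in('top','side'):
    c=snap(n,n+'0',None,1.5); print(n,-c['R'].T@c['t'],c['R'][2],c['mtx'][0,0])
s=robot.read_state(); print(s)"
```

```text
top [ 0.52705442 -0.01431931  1.43699032] [ 0.02808603  0.00893153 -0.99956561] 408.1033239420778
side [ 0.37686136 -0.7969554   0.63388516] [ 0.22549348  0.81059087 -0.54045826] 373.8806293788936
{'t': 0.1, 'q': array([ 1.20662156e+00,  1.31095350e-01,  1.48916382e+00,  3.76667119e-06,
        1.52299229e+00, -8.53852219e-02]), 'dq': array([ 1.18136978e-03, -2.74339601e-03, -6.09503814e-04, -2.92597718e-04,
       -7.30171829e-06,  1.56804383e-03]), 'joint_torque': array([ 6.95345279e-04, -5.61344862e+01, -4.93093014e+01,  7.69293378e-02,
        2.92680028e-02,  2.16347473e-05]), 'tool_pos': array([0.16490184, 0.57636489, 0.21769015]), 'orientation': array([-1.32918206, -1.00037154,  1.00271216]), 'force': array([-0.40111439,  0.31582766, -0.66692177]), 'wrist_torque': array([-0.0065516 ,  0.03956076,  0.07012479]), 'opening': 0.09302398328228942}
```

View pics/top0.png

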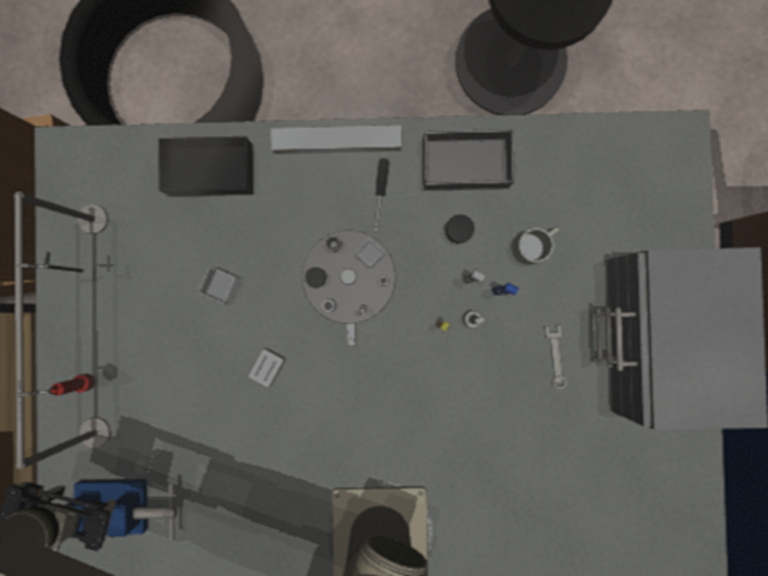

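View pics/side0.png

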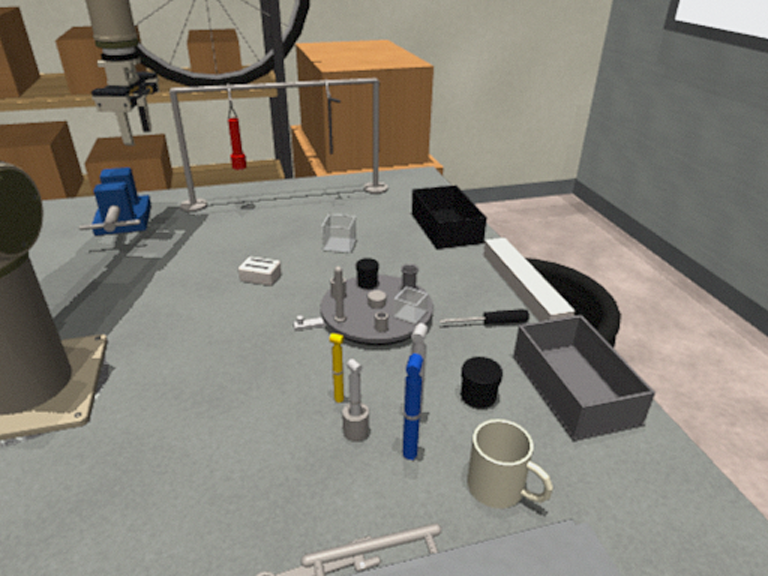

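Both views show the caddy, with its centre near (348,277) in the 1.5x top picture. The tongue points toward the robot at (350,335), and the silver gauge stands in its socket at (473,319). The cup appears to be at (334,243) and the post at (364,310). Next I'll zoom in to measure.

```bash
python3 -c "
from h import *
a=cv2.imread('pics/top0.png')
t=load('top0');s=load('side0')
A=t['color'][145:235,195:345,::-1]; B=s['color'][165:300,190:310,::-1]
A=cv2.resize(A,None,fx=5,fy=5,interpolation=2);B=cv2.resize(B,None,fx=4.4,fy=4.4,interpolation=2)
cv2.imwrite('pics/a.png',A);cv2.imwrite('pics/b.png',B)"
```

```text
(no output)
```

View pics/a.png

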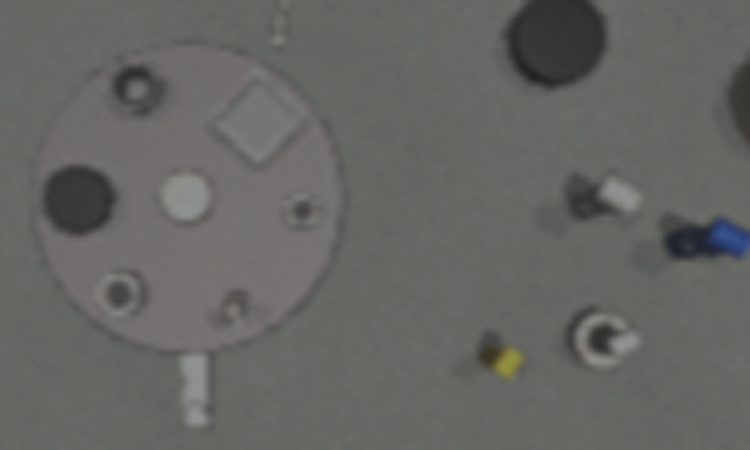

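View pics/b.png

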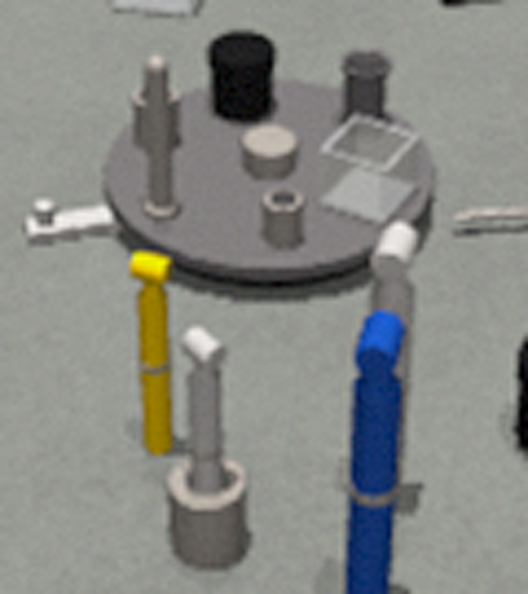

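The top crop shows the deck circle centred at (189,198), the cup rim at (136,90) and the post at (236,305). The tongue runs down from (195,355) to (196,425), the socket rim is at (601,340), and the gauge head is at (625,342). In the side crop, the post top is at (156,62), the cup rim at (365,65), the gauge head at (202,345) and the socket rim at (206,483).

```bash
cat > m.py <<'E'
from h import *
t=load('top0');s=load('side0')
T=lambda u,v,z:at(t,195+(u-2)/5,145+(v-2)/5,z)
S=lambda u,v,z:at(s,190+(u-1.7)/4.4,165+(v-1.7)/4.4,z)
f=lambda n,x:print(n,np.round(x[:2],4))
f('deck',T(189,198,.028));f('hub',T(186,196,.045));f('cup top',T(136,90,.078));f('cup side',S(365,65,.078))
f('post top',T(236,305,.14));f('post side',S(156,62,.138));f('post base side',S(162,210,.03))
f('tongue end',T(197,425,.01)); f('tongue root',T(194,357,.01))
f('sock',T(601,340,.045));f('sock side',S(206,483,.045));f('head',T(625,342,.129));f('head side',S(202,345,.129))
f('blue head',T(730,238,.17));f('big',T(620,195,.17));f('yellow',T(508,362,.11));f('container',T(556,38,.058))
st=robot.read_state()
from scipy.spatial.transform import Rotation as R
print(st['tool_pos'],R.from_rotvec(st['orientation']).as_matrix().round(3),robot.pinch_z)
E
python3 m.py
```

```text
deck [0.6003 0.0582]
hub [0.6008 0.0593]
cup top [0.6708 0.0894]
cup side [0.6702 0.0803]
post top [0.5257 0.024 ]
post side [0.521  0.0187]
post base side [0.5213 0.0201]
tongue end [0.4425 0.057 ]
tongue root [0.49  0.058]
sock [ 0.4961 -0.221 ]
sock side [ 0.4939 -0.2278]
head [ 0.4964 -0.2239]
head side [ 0.4947 -0.2228]
blue head [ 0.5602 -0.284 ]
big [ 0.5885 -0.2167]
yellow [ 0.4847 -0.1508]
container [ 0.7013 -0.1943]
[0.16490184 0.57636489 0.21769015] [[ 0.275 -0.001 -0.961]
 [ 0.961 -0.002  0.275]
 [-0.002 -1.     0.   ]] 0.0188
```

The measurements agree to within a few mm:
- **Axis:** about (0.600, 0.058)
- **Cup:** about (0.672, 0.090)
- **Post:** about (0.523, 0.021), 84 mm from the axis
- **Gauge:** about (0.4955, -0.2235)

The tool's y axis points down. The jaws lie at 74°, and turning them to 50° clears the yellow, blue and large silver look-alikes. I'll approach at height first.

```bash
python3 -m inch '[[0,0.02,-0.05,0.08,0],[0,0.33,-0.8,0.08,-0.42],[0,0.33,-0.8,0.08,-0.42],[0,0.33,-0.8,0.08,-0.42],[0,0.33,-0.8,0.08,-0.42],[0,0.33,-0.8,0.08,-0.42],[0,0.33,-0.8,0.08,-0.42],[0,0.33,-0.8,0.08,-0.42]]' 20
```

```text
t: 1.1
tool_pos: [0.345, 0.1379, 0.2845]
orientation: [-1.462, -0.68, 0.682]
force: [1.3, -0.4, 0.1]
opening: 0.0463
```

```bash
python3 -m inch '[[0,0.1505,-0.3614,0,0],[0,0.1505,-0.3614,0,0],[0,0.1505,-0.3614,0,0],[0,0.1505,-0.3614,0,0],[0,0.1505,-0.3614,0,0],[0,0.1505,-0.3614,0,0],[0,0.1505,-0.3614,0,0],[0,0.1505,-0.3614,0,0]]'; python3 -c "
from h import *
from scipy.spatial.transform import Rotation as R
s=robot.read_state();print(s['tool_pos'],R.from_rotvec(s['orientation']).as_matrix().round(3))
c=snap('side','s1',(190,120,310,300),3.3)
print(proj(c,s['tool_pos']))"
```

```text
t: 2.1
tool_pos: [0.4953, -0.224, 0.2837]
orientation: [-1.461, -0.678, 0.682]
force: [-0.5, 0.7, 0.5]
opening: 0.0466
[ 0.49525305 -0.22397209  0.28367847] [[ 0.644 -0.002 -0.765]
 [ 0.765  0.     0.644]
 [-0.001 -1.     0.002]]
[234.38091034 178.38890292]
```

View pics/s1.png

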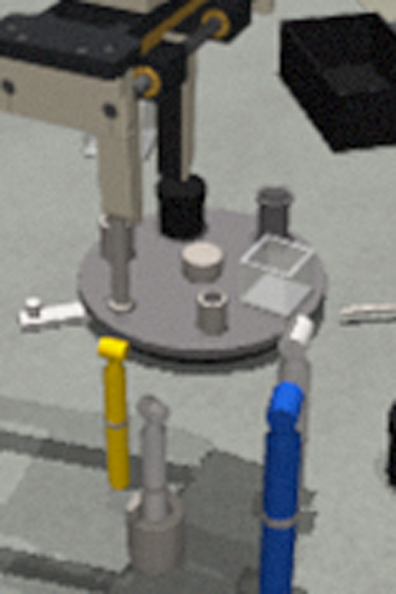

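The jaws hang over the gauge: the fingertips straddle (146,195), which matches the projected TCP, and the gauge head is below at (152,408). The body clears the yellow and blue look-alikes, so I'll descend and grip.

```bash
python3 -m inch '[[0,0,0,-0.06,0],[0,0,0,-0.12,0],[0,0,0,-0.15,0],[0,0,0,-0.18,0],[0,0,0,-0.2,0],[0,0,0,-0.212,0],[0,0,0,-0.212,0],[0,0,0,-0.212,0]]'; python3 -m inch '[[1,0,0,0,0],[1,0,0,0,0],[1,0,0,0,0],[1,0,0,0,0],[1,0,0,0,0],[1,0,0,0,0]]' 25
```

```text
t: 3.15
tool_pos: [0.496, -0.2229, 0.0734]
orientation: [-1.462, -0.681, 0.682]
force: [-0.1, 0.0, 0.2]
opening: 0.0466
t: 3.9
tool_pos: [0.496, -0.2232, 0.0735]
orientation: [-1.462, -0.681, 0.682]
force: [-1.3, -1.3, 2.2]
opening: 0.0162
```

```bash
python3 -m inch '[[1,0,0,0.015,0],[1,0,0,0.03,0],[1,0,0,0.045,0],[1,0,0,0.06,0],[1,0,0,0.09,0],[1,0,0,0.14,0],[1,0,0,0.14,0],[1,0,0,0.14,0]]'; python3 -m inch '[[1,0.03,0.05,0,0],[1,0.06,0.1,0,0],[1,0.09,0.15,0,0],[1,0.12,0.21,0,0],[1,0.15,0.26,0,0],[1,0.17,0.3,0,0],[1,0.176,0.312,0,0],[1,0.176,0.312,0,0]]'; python3 -c "
from h import *
s=robot.read_state();print(s['tool_pos'])
a=snap('side','s2');b=snap('top','t2')
u,v=proj(a,[.672,.09,.1]);print(u,v);u,v=int(u),int(v)
A=a['color'][v-60:v+50,u-55:u+55,::-1]
p,q=map(int,proj(b,[.64,.07,.1]));print(p,q);B=b['color'][q-45:q+45,p-45:p+45,::-1]
cv2.imwrite('pics/c2.png',np.hstack([cv2.resize(A,(440,440),interpolation=2),cv2.resize(B,(360,440)if 0 else (360,360),interpolation=2).copy() if 0 else cv2.copyMakeBorder(cv2.resize(B,(360,360),interpolation=2),0,80,0,0,0)]))
for P in ([.672,.09,.078],s['tool_pos']): print(proj(a,P)-[u-55,v-60],proj(b,P)-[p-45,q-45])"
```

```text
t: 4.9
tool_pos: [0.496, -0.2232, 0.2138]
orientation: [-1.463, -0.681, 0.682]
force: [0.2, -0.1, -1.0]
opening: 0.0162
t: 5.9
tool_pos: [0.6712, 0.0891, 0.2121]
orientation: [-1.462, -0.68, 0.685]
force: [-0.8, 0.4, -0.6]
opening: 0.0163
[0.67124795 0.08906057 0.2120704 ]
272.4165122677498 171.04743890977593
227 171
[55.15464891 66.62859408] [39.62014787 36.23637255]
[56.68493608 24.29344515] [36.42363783 31.8262009 ]
```

View pics/c2.png

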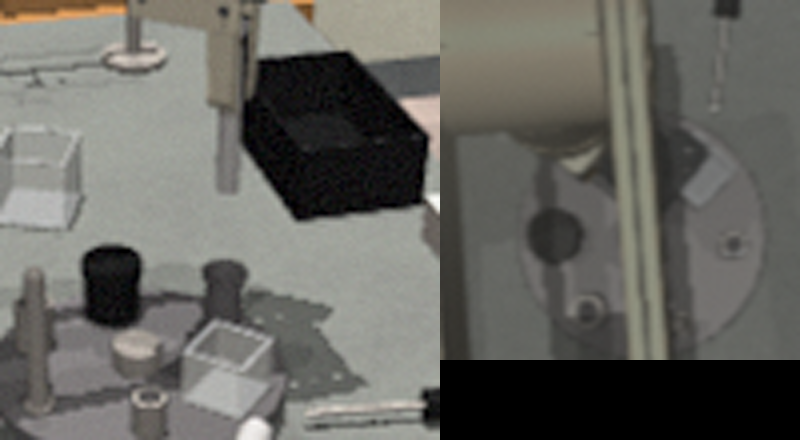

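In the side view the gauge foot is at (228,192), straight above the cup rim at (224,265), and both sit about 1 px right of prediction, so they agree. I'll nudge slightly and lower into the flare, watching the force.

```bash
python3 -m inch '[[1,0.001,0.0015,-0.03,0],[1,0.001,0.0015,-0.05,0],[1,0.001,0.0015,-0.062,0],[1,0.001,0.0015,-0.07,0],[1,0.001,0.0015,-0.076,0],[1,0.001,0.0015,-0.076,0]]'; python3 -m inch '[[1,0,0,-0.004,0],[1,0,0,-0.008,0],[1,0,0,-0.012,0],[1,0,0,-0.012,0]]'
```

```text
t: 6.75
tool_pos: [0.6723, 0.089, 0.137]
orientation: [-1.463, -0.679, 0.682]
force: [-0.3, -0.2, -0.9]
opening: 0.0162
t: 7.25
tool_pos: [0.672, 0.089, 0.1244]
orientation: [-1.462, -0.678, 0.683]
force: [-0.5, 0.1, -0.9]
opening: 0.0161
```

```bash
python3 -m inch '[[1,0,0,-0.006,0],[1,0,0,-0.012,0],[1,0,0,-0.017,0],[1,0,0,-0.02,0],[1,0,0,-0.0225,0],[1,0,0,-0.0225,0]]'
```

```text
t: 8.0
tool_pos: [0.6719, 0.089, 0.1016]
orientation: [-1.462, -0.678, 0.683]
force: [0.8, 0.5, -0.7]
opening: 0.0161
```

```bash
python3 -m inch '[[1,0,0,-0.0015,0],[1,0,0,-0.0015,0],[0,0,0,-0.001,0],[0,0,0,-0.001,0],[0,0,0,-0.001,0],[0,0,0,-0.001,0],[0,0,0,-0.001,0]]'; python3 -m inch '[[0,0,0,0.04,0],[0,0,0,0.09,0],[0,0,0,0.13,0],[0,0,0,0.16,0],[0,0,0,0.16,0],[0,-0.1,-0.05,0.16,0],[0,-0.148,-0.0675,0.16,0],[0,-0.148,-0.0675,0.16,0]]';  python3 -c "
from h import *
s=robot.read_state();print(s['tool_pos'])
a=snap('side','s3',(190,120,310,240),4)
for P in ([.672,.09,.163],[.524,.021,.14]):print((proj(a,P)-[190,120])*4)"
```

```text
t: 8.88
tool_pos: [0.6719, 0.089, 0.1006]
orientation: [-1.462, -0.678, 0.683]
force: [-0.6, 0.1, 0.5]
opening: 0.0462
t: 9.88
tool_pos: [0.5211, 0.0207, 0.2583]
orientation: [-1.461, -0.675, 0.685]
force: [-0.3, 0.3, 1.4]
opening: 0.0467
[0.52106273 0.02071657 0.25829704]
[332.79806956 125.47575254]
[144.11343968 229.7554979 ]
```

View pics/s3.png

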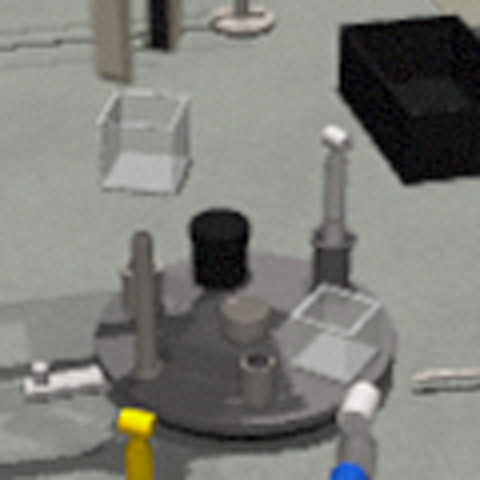

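The gauge stands upright in the cup with its head at (336,127), against (333,125) predicted for fully seated, and it is released. The post top is at (142,233), within 1 px of the estimate. Now I'll turn the jaws tangential (−2.0 rad), descend on the post and grip.

```bash
python3 -m inch '[[0,0.002,0,0,-0.18],[0,0.002,0,0,-0.36],[0,0.002,0,0,-0.54],[0,0.002,0,0,-0.72],[0,0.002,0,0,-0.9],[0,0.002,0,0,-1.08],[0,0.002,0,0,-1.26],[0,0.002,0,0,-1.4]]'; python3 -m inch '[[0,0,0,0,-0.15],[0,0,0,0,-0.3],[0,0,0,0,-0.45],[0,0,0,0,-0.6],[0,0,0,0,-0.6],[0,0,0,0,-0.6]]'; python3 -c "
from h import *
from scipy.spatial.transform import Rotation as R
s=robot.read_state();m=R.from_rotvec(s['orientation']).as_matrix();print(s['tool_pos'],s['q'],np.degrees(np.arctan2(m[1,0],m[0,0])))"
```

```text
t: 10.92
tool_pos: [0.5198, 0.0197, 0.2564]
orientation: [-1.525, 0.425, -0.412]
force: [-0.1, -0.5, 0.4]
opening: 0.0465
t: 11.68
tool_pos: [0.5194, 0.0197, 0.2555]
orientation: [-1.379, 0.885, -0.872]
force: [-0.0, -0.5, -0.8]
opening: 0.0463
[0.51943545 0.01972124 0.25546271] [-0.06777101 -0.09825003  1.65265273  0.00967647  1.59042698  1.06340391] -64.80102498936846
```

```bash
python3 -m inch '[[0,0.004,0,-0.05,0],[0,0.004,0,-0.1,0],[0,0.004,0,-0.13,0],[0,0.004,0,-0.15,0],[0,0.004,0,-0.16,0],[0,0.004,0,-0.16,0]]'; python3 -m inch '[[1,0,0,0,0],[1,0,0,0,0],[1,0,0,0,0],[1,0,0,0,0],[1,0,0,0,0],[1,0,0,0,0]]' 20; python3 -c "
from h import *
from scipy.spatial.transform import Rotation as R
s=robot.read_state();m=R.from_rotvec(s['orientation']).as_matrix();print(m.round(3))
p=s['tool_pos']; 
ax=np.array([.600,.0575]); r=p[:2]-ax; print(np.hypot(*r),np.degrees(np.arctan2(*r[::-1])))
"
```

```text
t: 12.42
tool_pos: [0.523, 0.0198, 0.095]
orientation: [-1.38, 0.885, -0.871]
force: [0.2, 0.2, -0.0]
opening: 0.0463
t: 13.18
tool_pos: [0.5233, 0.0197, 0.0954]
orientation: [-1.379, 0.884, -0.871]
force: [-2.1, 1.3, 4.2]
opening: 0.0138
[[ 0.427 -0.003  0.904]
 [-0.904  0.01   0.427]
 [-0.01  -1.     0.001]]
0.08551524555018523 -153.77135273564403
```

The post is gripped (opening 13.8 mm) at 85.5 mm from the axis and −153.8°, so the turn needed is +153.8°. I'll work out the arc offsets.

```bash
python3 -c "
import numpy as np
ax=np.array([.600,.0575]);a0=-153.8
for k in range(1,17):
    a=np.radians(a0+k*153.8/16); p=ax+.085*np.array([np.cos(a),np.sin(a)])
    s=ax+.0853*np.array([np.cos(np.radians(a0)),np.sin(np.radians(a0))]) if k<=8 else mid
    print(k,(p-s).round(4),round(np.radians((k-(0 if k<=8 else 8))*153.8/16),3))
    if k==8: mid=p;print(mid)"
```

```text
1 [ 0.0076 -0.0121] 0.168
2 [ 0.0169 -0.0229] 0.336
3 [ 0.0278 -0.032 ] 0.503
4 [ 0.0401 -0.0392] 0.671
5 [ 0.0535 -0.0442] 0.839
6 [ 0.0675 -0.0469] 1.007
7 [ 0.0817 -0.0472] 1.174
8 [ 0.0958 -0.0451] 1.342
[ 0.61926536 -0.02528796]
9 [0.0136 0.0044] 0.168
10 [0.0262 0.011 ] 0.336
11 [0.0375 0.0196] 0.503
12 [0.0473 0.0299] 0.671
13 [0.0552 0.0418] 0.839
14 [0.061  0.0548] 1.007
15 [0.0645 0.0686] 1.174
16 [0.0657 0.0828] 1.342
```

```bash
python3 -m inch '[[1,0.0076,-0.0121,0,0.168],[1,0.0169,-0.0229,0,0.336],[1,0.0278,-0.032,0,0.503],[1,0.0401,-0.0392,0,0.671],[1,0.0535,-0.0442,0,0.839],[1,0.0675,-0.0469,0,1.007],[1,0.0817,-0.0472,0,1.174],[1,0.0958,-0.0451,0,1.342]]'
```

```text
t: 14.18
tool_pos: [0.6196, -0.0241, 0.0954]
orientation: [-1.562, -0.163, 0.179]
force: [-2.6, 8.3, 4.4]
opening: 0.014
```

```bash
python3 -m inch '[[1,0.0134,0.0038,0,0.168],[1,0.026,0.0104,0,0.336],[1,0.0373,0.019,0,0.503],[1,0.047,0.0293,0,0.671],[1,0.0548,0.041,0,0.839],[1,0.0606,0.054,0,1.007],[1,0.064,0.0678,0,1.174],[1,0.0652,0.082,0,1.342]]';python3 -m inch '[[1,0,0,0,0],[1,0,0,0,0],[1,0,0,0,0],[1,0,0,0,0]]'; python3 -c "
from h import *
a=snap('side','s4',(190,120,310,240),4);b=snap('top','t4',(180,130,300,250),4)
A=cv2.imread('pics/s4.png');B=cv2.imread('pics/t4.png');cv2.imwrite('pics/c4.png',cv2.resize(np.hstack([A,B]),(800,400)))
s=robot.read_state();print(s['force'],s['tool_pos'],s['t'])
for z in(.033,.078,.163):
  P=[.52,.0575,z];print((proj(a,P)-[190,120])*400/120,(proj(b,P)-[180,130])*400/120)"
```

```text
t: 15.18
tool_pos: [0.6842, 0.0587, 0.0954]
orientation: [-1.215, -1.197, 1.214]
force: [-8.5, 1.8, 7.9]
opening: 0.0135
t: 15.68
tool_pos: [0.6841, 0.0585, 0.0955]
orientation: [-1.215, -1.196, 1.213]
force: [-3.4, 2.4, 3.6]
opening: 0.0133
[-2.61030618  1.05451102  2.76697551] [0.68411548 0.05850272 0.09546815] 15.775
[111.03668212 279.74575605] [176.74603896 258.13477821]
[109.04507117 234.82076134] [174.44810003 258.4141793 ]
[105.01326401 143.87482835] [169.66478609 258.99577141]
```

View pics/c4.png

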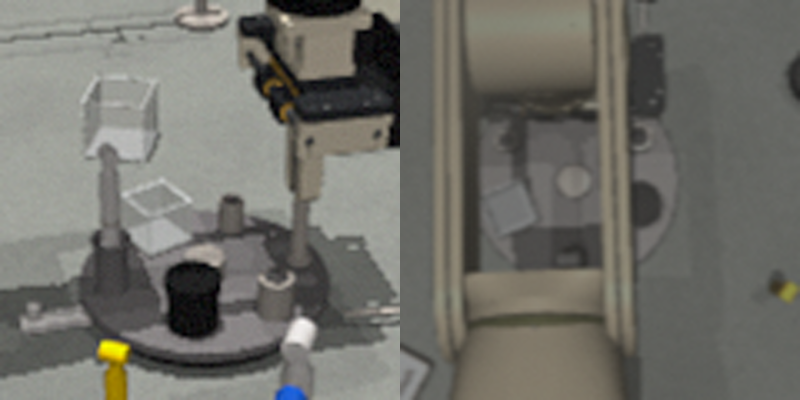

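The side view shows the gauge upright in the cup on the tongue side, with its head near (108,152) and the cup rim near (110,240). The gripper holds the post at right. The top view is partly hidden by the arm, with the cup near (571,255). I'll check alignment once more on an enlarged crop with projected marks.

```bash
python3 -c "
from h import *
a=load('s4');k=8
im=cv2.resize(np.ascontiguousarray(a['color'][155:225,190:255,::-1]),None,fx=k,fy=k,interpolation=2)
for y,c in((.0455,(0,0,255)),(.0575,(0,255,0)),(.0695,(255,0,0))):
  for z in (.078,.163):
    u=(proj(a,[.52,y,z])-[190,155]+.5)*k; cv2.circle(im,tuple(map(int,u)),3,c,-1)
for p in ([.4425,.0575,.012],[.6,.0575,.045],[.685,.0575,.14]):
    u=(proj(a,p)-[190,155]+.5)*k; cv2.circle(im,tuple(map(int,u)),3,(0,255,255),-1)
cv2.imwrite('pics/d4.png',im)"
```

```text
(no output)
```

View pics/d4.png

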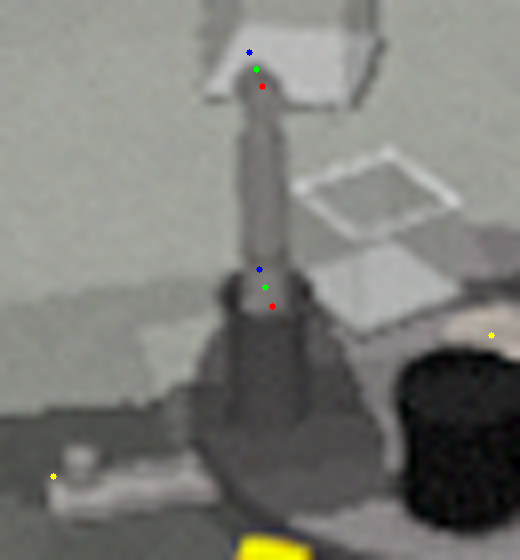

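The marks agree: the rim centre is at (265,292) against the green front mark at (265,288), about 2–3 mm off and inside the 12 mm limit. The tongue line also agrees. The arm is still, the grip is 20 N and t is about 16 s, so I'll hand in.

```bash
python3 -c "
from h import *
s=robot.read_state();print(s['t'],s['tool_pos'],s['opening'],s['force']);robot.close_job()"
```

```text
15.775 [0.68411548 0.05850272 0.09546815] 0.013928913266310601 [-2.61030618  1.05451102  2.76697551]
the job is handed in; nothing more can be done
```

I moved the gauge from the socket into the caddy's cup, let it go, and turned the caddy about 154° by its post. The gauge now faces the front, and I handed in at 15.8 s still gripping the post at 20 N.

- **Gauge:** it stands upright and fully down in the cup. Its head was within 1 px of the predicted spot after release.
- **Alignment:** the side camera puts the cup 2–3 mm from the front mark. The arm hid part of the top view, so that check was only rough, but it also put the cup within about 3 mm. The two views disagreed on which side of the mark the cup lies.
- **Hold:** the opening was 13.9 mm on the 14 mm post and the arm was at rest. I could not measure the finger contact force directly.
- **Other items:** I saw no contact with the other things on the shelf in the pictures, but I did not measure their positions again at the end.

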